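# Clamp a circuit board in its holder and lock the jaw with the knurled thumbscrew

## Robot

A 6-joint arm with a two-finger parallel gripper is mounted at the origin on a cart in front of the work surface, level with it; the furniture and walls round the work are solid. World frame = base frame: x ahead of the robot, y to its left, z up, the work surface at z = 0. Lengths are in m, angles in rad, forces in N, time in s.
With the tool pointing down it reaches from about 0.325 to 0.875 m from the base axis. Payload 4.4 kg.
Tool frame: the origin (TCP) lies at the very end of the fingers, on their centre line; the grasp point (between the pads) lies 19 mm behind it; z points along the fingers, y is the line along which they close (so a half turn about z gives the same grasp; the last joint's range is limited). The gripper opens to 85 mm and grips with 20 to 120 N. Pads are 22 mm wide; open, the fingers measure 114 mm over their backs; the gripper's body (76 mm by 85 mm) begins 54 mm behind the grasp point. The pads swing forward as they close: fully open they stand 13 mm farther back than shut.
Start: joints at [1.01, 0.207, 1.542, -0, 1.393, -0.15], TCP at [0.23, 0.527, 0.231] pointing down, gripper open.
Joint ranges: [-2.73, 2.73], [-0.86, 2.22], [0.23, 2.46], [-1.11, 4.25], [0.08, 2.63], [-2.82, 2.82]. Speed limits (rad/s): [2.79, 2.79, 3.14, 3.14, 3.14, 3.14].

## Interface

Orientations are given as a 3x3 rotation matrix whose columns are the frame's x, y, z axes.
In Python, from cell import arm, eyes gives the robot as it stands. The module is installed in compiled form; this text tells all that it offers.
- The arm moves only by the tool step_arm, never from a script. Its argument "rows" is a list of rows, each an object of numbers: "claw": the opening, from -1 (shut) to 1 (fully open); "tx", "ty", "tz": the shift along the tool's x, y, z in mm; "wx", "wy", "wz": the turn, a rotation vector about the tool's x, y, z in degrees. A call has 1 to 8 rows; each row shifts and turns the commanded pose from where the row before left it, along the tool's axes as they then stand; what a row does not reach is not made up. A row lasts 1/12 s, in which the tool goes at most 41.7 mm and 7.16 degrees, less where a joint would pass 70% of its speed; a pose out of reach is approached as far as the arm can. A call with a gripper value outside its range is refused whole. The fingers move at their own pace and stop on an object; "force" is the grip in N (left out, the last holds). Time passes only in rows, so rows that do not move let the fingers close. It gives the time, the measured TCP pose, the force, the opening and the grip force at its end, in the units of the state.
- arm.observe(): the state, without advancing time (a new reading comes with each control period).
- eyes.camera(name): name is "scene" or "side" or "wrist"; returns the picture (420x560x3 uint8, red, green, blue); there is no depth.
- eyes.calibration(name): a dict with "fovy" (degrees; the focal length in pixels is half the picture's height over the tangent of half this angle, whatever the lens; pixels are square), "cx", "cy" (the principal point, pixels), "k1" (the pictures are not rectified: a ray, as slopes to the right and down, at radius r is drawn at 1 + k1 r^2 times it, then the intrinsics apply), "rvec" (rotation vector, rad) and "tvec" (3), from world to camera coordinates, as OpenCV has them; the wrist camera has in their place "T_tool_cam" (4x4, takes a point from camera to tool coordinates, whose origin is the TCP and whose axes are the flange's). Camera axes: x right, y down, z forward; pixel columns grow to the right and rows downward; lengths in m; the calibration is good to about 2 mm. A picture is of the moment at which its call begins: read the wrist's pose just before it. calibration takes no time and is no camera call.
- arm.sign_off(): hands the job in; it is judged then, once.
Trained networks look in the newest picture that a camera, given by its name, has taken for a name from the list of things; names that differ only in an ending like _2 or _b are one class to them, and where a whole thing is asked for, a point or a joint stands for the part that bears it (a point fixed in the world has none). Each returns a list of dicts, best first, with "score" (0 to 1); they miss things now and then, are a little off and sometimes report something else, mostly with a low value. They report only what shows in the picture. A call takes as long as a camera call.
- eyes.search_frame(camera, thing): "box" ([centre column, centre row, width, height] in pixels, round what is visible of it).
The state is a dict: "time": time; "q": joint angles; "qvel": joint speeds; "joint_torque": joint torques, N m; "eef_pos": TCP position; "orientation": TCP orientation; "contact_force": force on the tool from outside, world axes, zero at the start; "torque": the same for the moment, N m; "gripper_width": finger opening in m; "grip_force": force on a finger pad.
Only numpy, scipy, OpenCV 4.12 (cv2) and the standard library are available. Lean on these libraries where they do the work, as an engineer would, in place of code of your own. Each camera call takes 0.05 s, during which the arm holds its last target. There are 200 camera calls.

## Task

Clamp the circuit board in the board holder: slide the loose jaw along its rails until the board sits square against the fixed jaw with no play, then lock the jaw by turning its knurled thumbscrew clockwise until it seats firmly. Stop there, finger-tight, do not force the screw or squeeze the board hard, and leave the things lying round the holder where they are.

Things in the scene. Friction and masses are not known exactly. Their poses are not given: they have to be found in the camera images.
- holder: Board holder, fixed on a plywood riser 60 mm high: aluminium base plate 112 x 284 mm with two steel rails along it (10 mm wide, 60 mm apart, tops 25 mm above the holder's underside), a fixed jaw across its -y end and a sliding jaw on the rails. Origin: centre of its underside; +y runs along the rails from the fixed to the sliding jaw, z up.
- fixed_jaw_face (a point): Middle of the fixed jaw's stop face, 32 mm above the holder's underside, at y = -112 mm in the holder's frame. The face is 100 mm wide and square to the rails; a lip above it reaches 4 mm over the board's edge.
- board: Green circuit board, 95 x 125 x 26 mm, loose, lying flat on the two rails between the jaws, a little askew and short of the fixed jaw. Its edge is 2 mm thick, 6 to 8 mm above its underside. Origin: centre of its underside; long axis y, along the rails. Home against the fixed jaw and square, its centre is at y = -50 mm in the holder's frame.
- jaw_face (a point): Middle of the sliding jaw's clamping face, 32 mm above the holder's underside. The jaw is an aluminium saddle, 100 mm wide, 44 mm from face to back, top 46 mm above the holder's underside. With its screw loose it slides along the rails against about 4 N of friction and stays where it is left; closed on the board its face is at y = +12 to +13 mm in the holder's frame.
- jaw_back (a point): Middle of the sliding jaw's flat back face (80 mm wide, 26 to 44 mm above the holder's underside; this point 35 mm above it), 44 mm behind the clamping face. The place to push the jaw from, towards the fixed jaw (holder -y). The space behind it is free but for two 8 mm stop pins on the rails' ends.
- screw_head (a point): Middle of the thumbscrew's knurled steel head: an upright cylinder 26 mm across, 18 mm high, standing free on the sliding jaw, 9 mm above a round boss, 27 mm behind the clamping face. It turns about the vertical, clockwise seen from above to tighten, going down 2 mm a turn, and stays where it is left.
- lock_shoe: Captive brass shoe, 15 mm across, under the sliding jaw on the screw's axis (origin at rail-top height); the seated screw presses it on the bed and so locks the jaw. The screw runs freely (0.04 N m) for 0.25 to 0.9 turn, different each time; where it seats the resistance jumps to about 0.2 N m, then climbs 0.35 N m per radian. Firm: 0.25 to 0.45 N m; over 0.55 is too tight.
- flux_tub: Open round tub, cream, 67 mm across, 42 mm high, on the riser; origin centre of underside. Leave it alone.
- solder_spool: Reel of solder with green flanges, 56 mm across, 36 mm high, lying flat on the riser; origin under it, 9 mm off its axis. Leave it alone.
- heat_sink: Finned aluminium heat sink, 38 x 65 x 26 mm, on the riser at the fixed jaw's end; origin centre of underside. Leave it alone.
- tweezers: Steel tweezers, 120 mm long, 10 mm high, lying flat on the riser behind the holder, alongside it; origin centre of underside. Leave them alone.

How it is judged:
On the way, in this order (a step that is already met when the one before it is completed fails the run):
1. the jaw has closed on the board and the board is home against the fixed jaw (y of board in the frame of holder below -0.048 m and y of jaw_face in the frame of holder below 0.015 m), for 0.2 s.
2. the thumbscrew has seated (contact force between lock_shoe and anything else above 3 N), for 0.2 s.
At the end, for the whole second after the job is handed in: The board lies flat on the rails, square to the holder (within 0.03 rad) and within 2 mm of the fixed jaw, the sliding jaw is closed on it (within 2.5 mm of its closed place), the screw's shoe presses on the bed with 3 to 35 N, and the board is at rest (all of step 1 and angle between the y axis of board and the y axis of holder, either way round below 0.03 rad and x of board in the frame of holder between -0.015 and 0.015 m and z of board in the frame of holder between 0.022 and 0.028 m and contact force between lock_shoe and anything else between 3 and 35 N and linear speed of board below 0.01 m/s); the robot touches nothing.
It fails at once if the screw is overtightened: its shoe presses with more than 35 N (contact force between lock_shoe and anything else above 35 N).
It fails at once if the board is squeezed hard: it is pressed against the holder with more than 60 N (contact force between board and holder above 60 N).
It fails at once if a thing beside the holder is pushed more than 20 mm (distance of any of flux_tub, solder_spool, heat_sink, tweezers from where it was at the start of the episode above 0.02 m).
It also fails if it takes over 72 s, if anything falls off the work surface, if the arm or the gripper's body presses on something with over 40 N, if the wrist force passes 120 N, or if a joint passes its speed limit or range.

## Working session

There is one attempt and no reset: what is moved stays moved. The work goes in short steps, Python scripts to look and compute and a tool call to move; the robot and the scene stay as the last step left them, time stands still between calls to the robot, and variables do not carry over. Pictures are saved under pics/ and viewed, at most 10 in all, crops included, and the job is handed in when it is done.

Besides the shell and the picture viewer there is one more tool, called after "Call:" by a JSON object that holds its "method" and its "body". step_arm: Moves the arm, as the interface text tells. Its arguments: {"type":"object","properties":{"rows":{"type":"array"},"force":{"type":"number"}},"required":["rows"]}

```bash
mkdir -p pics; cat > h.py <<'E'
import numpy as np, cv2
from cell import arm, eyes
def cal(n):
    c=eyes.calibration(n); f=210/np.tan(np.radians(c["fovy"])/2)
    K=np.array([[f,0,c["cx"]],[0,f,c["cy"]],[0,0,1]]); d=np.array([c["k1"],0,0,0,0.])
    if n=="wrist":
        s=arm.observe(); T=np.eye(4); T[:3,:3]=np.array(s["orientation"]); T[:3,3]=s["eef_pos"]
        M=np.linalg.inv(T@np.array(c["T_tool_cam"])); R,t=M[:3,:3],M[:3,3]
    else: R=cv2.Rodrigues(np.array(c["rvec"],float))[0]; t=np.array(c["tvec"],float).ravel()
    return K,d,R,t
def at_z(n,uv,z):
    K,d,R,t=cal(n); p=cv2.undistortPoints(np.array(uv,float).reshape(1,1,2),K,d).ravel()
    r=R.T@np.array([p[0],p[1],1]); o=-R.T@t
    return o+r*(z-o[2])/r[2]
def proj(n,P):
    K,d,R,t=cal(n); return cv2.projectPoints(np.array(P,float).reshape(-1,3),cv2.Rodrigues(R)[0],t,K,d)[0].reshape(-1,2)
def save(n,f):
    im=eyes.camera(n); cv2.imwrite("pics/"+f,im[:,:,::-1]); return im
E
python3 - <<'E'
from h import *
a=[save(n,n+"0.png") for n in("scene","side","wrist")]
s=arm.observe(); print(s)
for n in("scene","side","wrist"):
  K,d,R,t=cal(n); print(n,"cam at",-R.T@t, "fwd",R[2],K[0,0],d[0])
  for th in("holder","board","screw_head","jaw_back","flux_tub","solder_spool","heat_sink","tweezers"):
    print(n,th,[(round(x["score"],2),np.round(x["box"]).tolist()) for x in eyes.search_frame(n,th)[:2]])
E
```

```text
{'time': 0.15, 'q': array([ 1.00947485e+00,  2.07260551e-01,  1.54264768e+00,  6.51720742e-06,
        1.39351210e+00, -1.50530196e-01]), 'qvel': array([ 0.00099883, -0.00266542, -0.00424226, -0.00070603, -0.00071165,
        0.00047353]), 'joint_torque': array([ 1.42934128e-03, -3.83511794e+01, -2.92038435e+01, -2.79148508e-04,
        6.59222322e-03,  1.82836436e-05]), 'eef_pos': array([0.22931922, 0.52663901, 0.23036153]), 'orientation': array([[-9.16804524e-01,  3.99335081e-01, -9.78313300e-04],
       [ 3.99336181e-01,  9.16803268e-01, -1.54381017e-03],
       [ 2.80423272e-04, -1.80604804e-03, -9.99998330e-01]]), 'contact_force': array([ 0.22704874, -0.79196546,  0.25389316]), 'torque': array([-0.06673916, -0.01569779,  0.01574145]), 'grip_force': 0.0, 'gripper_width': 0.08534583701193219}
scene cam at [ 0.15771659 -0.51640479  0.6899954 ] fwd [ 0.40507418  0.64174968 -0.6512083 ] 386.2690921201893 -0.03131786245894998
scene holder [(0.81, [302.0, 245.0, 119.0, 99.0]), (0.68, [279.0, 214.0, 40.0, 37.0])]
scene board [(0.86, [309.0, 244.0, 71.0, 56.0])]
scene screw_head [(0.6, [
[... 494 characters left out ...]
8.0, 250.0, 74.0, 117.0])]
side board [(0.79, [267.0, 251.0, 62.0, 52.0])]
side screw_head [(0.53, [256.0, 196.0, 11.0, 17.0])]
side jaw_back [(0.85, [257.0, 209.0, 51.0, 36.0])]
side flux_tub [(0.68, [252.0, 160.0, 26.0, 24.0])]
side solder_spool [(0.75, [285.0, 163.0, 19.0, 20.0]), (0.3, [259.0, 208.0, 50.0, 40.0])]
side heat_sink [(0.68, [242.0, 330.0, 28.0, 39.0]), (0.25, [286.0, 162.0, 21.0, 20.0])]
side tweezers []
wrist cam at [0.16681868 0.55427468 0.37233614] fwd [ 0.24768516 -0.10691057 -0.96292377] 355.54715013104544 -0.03485121955354363
wrist holder []
wrist board []
wrist screw_head []
wrist jaw_back []
wrist flux_tub []
wrist solder_spool []
wrist heat_sink []
wrist tweezers []
```

```bash
python3 - <<'E'
import cv2
a=cv2.imread("pics/scene0.png")[130:350,190:400]; b=cv2.imread("pics/side0.png")[130:370,180:370]
a=cv2.resize(a,(400,419),interpolation=3); b=cv2.resize(b,(400,505),interpolation=3)
import numpy as np
o=np.zeros((505,800,3),np.uint8); o[:419,:400]=a; o[:,400:]=b; cv2.imwrite("pics/c0.png",o)
from h import *
for n,uv in(("scene",(272,195)),("side",(256,188.5))): print("screw",at_z(n,uv,.145))
E
```

```text
screw [0.48956939 0.06337067 0.145     ]
screw [0.48306999 0.06782679 0.145     ]
```

View pics/c0.png

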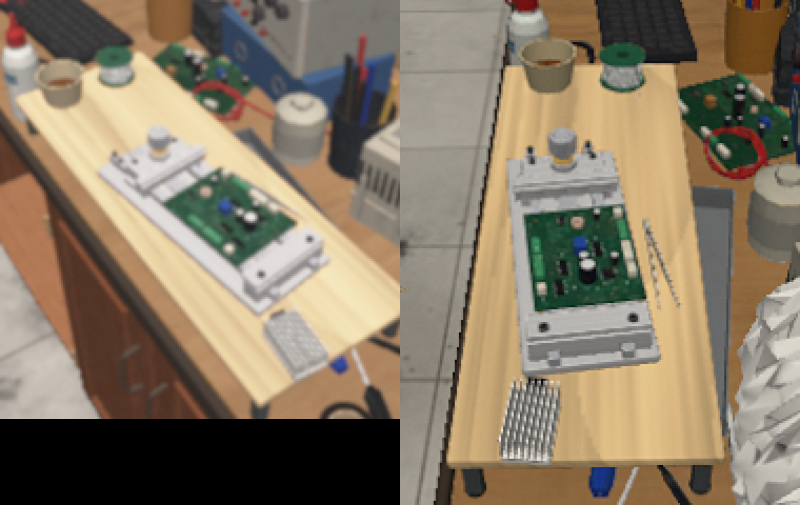

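The picture shows the holder running nearly along world y. The sliding jaw and screw are at the far end (screw head at about side px 256,196), the fixed jaw is near the camera, and the tub, spool, heat sink and tweezers are clear of it. I'll fly over the jaw for a close wrist view.

Call:
{"method": "step_arm", "body": {"rows": [{"tx": -31,"ty": -21.5,"tz": -9,"claw": 1},{"tx": -31,"ty": -21.5,"tz": -9},{"tx": -31,"ty": -21.5,"tz": -9},{"tx": -31,"ty": -21.5,"tz": -9},{"tx": -31,"ty": -21.5,"tz": -9},{"tx": -31,"ty": -21.5,"tz": -9},{"tx": -31,"ty": -21.5,"tz": -9},{"tx": -31,"ty": -21.5,"tz": -9}]}}

```text
validation failed for argument at $.ro...
```

Call:
{"method": "step_arm", "body": {"rows": [{"tx": -31,"ty": -21.5},{"tx": -31,"ty": -21.5},{"tx": -31,"ty": -21.5},{"tx": -31,"ty": -21.5},{"tx": -31,"ty": -21.5},{"wz": 7},{"wz": 7},{"wz": 7}]}}

```text
validation failed for argument at $.ro...
```

Call:
{"method": "step_arm", "body": {"rows": [{"wz": 7},{"wz": 7},{"wz": 7},{"wz": 7},{"wz": 7},{"wz": 7},{},{}]}}

```text
validation failed for argument at $.ro...
```

```bash
python3 - <<'E'
from h import *
print(arm.observe()); save("wrist","w1.png")
for th in("holder","board","screw_head","jaw_back","fixed_jaw_face","tweezers","flux_tub"):
    print(th,[(round(x["score"],2),np.round(x["box"]).tolist()) for x in eyes.search_frame("wrist",th)[:2]])
E
```

```text
{'time': 1.35, 'q': array([ 1.00943952e+00,  2.06590931e-01,  1.54148753e+00, -3.57828190e-06,
        1.39348393e+00, -1.50512410e-01]), 'qvel': array([-3.42203686e-04, -2.07673402e-03,  2.08596504e-03,  3.18949722e-05,
        1.83744663e-03,  7.41620288e-04]), 'joint_torque': array([-9.43552805e-04, -3.83048809e+01, -2.91962636e+01, -2.93312205e-04,
        8.08611476e-04,  2.21568752e-05]), 'eef_pos': array([0.22967076, 0.52715445, 0.23129275]), 'orientation': array([[-9.16784162e-01,  3.99383025e-01,  1.90906642e-05],
       [ 3.99383025e-01,  9.16784161e-01,  2.37420109e-05],
       [-8.01986248e-06,  2.93907868e-05, -1.00000000e+00]]), 'contact_force': array([ 0.36435667,  0.10045064, -0.31184789]), 'torque': array([-0.01648202,  0.02270054,  0.01819703]), 'grip_force': 0.0, 'gripper_width': 0.08560756736137837}
holder []
board []
screw_head []
jaw_back []
fixed_jaw_face []
tweezers []
flux_tub []
```

View pics/w1.png

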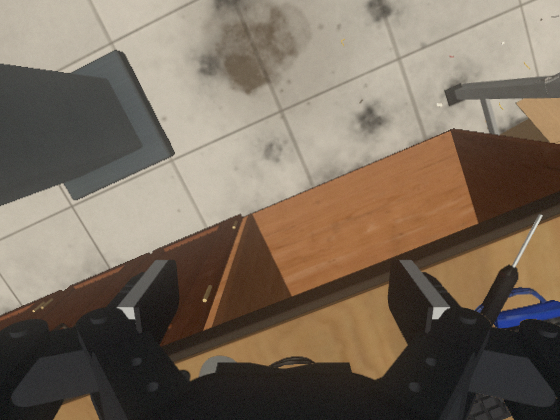

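The arm did not move: the calls were refused, probably because each row needs every key. The view shows only floor and drawer. I'll resend with full rows.

Call:
{"method": "step_arm", "body": {"rows": [{"claw": 1,"tx": -31,"ty": -21.5,"tz": -9,"wx": 0,"wy": 0,"wz": 0},{"claw": 1,"tx": -31,"ty": -21.5,"tz": -9,"wx": 0,"wy": 0,"wz": 0},{"claw": 1,"tx": -31,"ty": -21.5,"tz": -9,"wx": 0,"wy": 0,"wz": 0},{"claw": 1,"tx": -31,"ty": -21.5,"tz": -9,"wx": 0,"wy": 0,"wz": 0},{"claw": 1,"tx": -31,"ty": -21.5,"tz": -9,"wx": 0,"wy": 0,"wz": 0},{"claw": 1,"tx": -31,"ty": -21.5,"tz": -9,"wx": 0,"wy": 0,"wz": 0},{"claw": 1,"tx": -31,"ty": -21.5,"tz": -9,"wx": 0,"wy": 0,"wz": 0},{"claw": 1,"tx": -31,"ty": -21.5,"tz": -9,"wx": 0,"wy": 0,"wz": 0}]}}

```text
time: 2.42
eef_pos: [0.3889, 0.2688, 0.304]
orientation: [[-0.917, 0.399, 0.001], [0.399, 0.917, 0.0], [-0.001, 0.001, -1.0]]
contact_force: [1.6, -0.2, -1.2]
gripper_width: 0.0854
grip_force: 0.0
```

Call:
{"method": "step_arm", "body": {"rows": [{"claw": 1,"tx": -31,"ty": -21.5,"tz": 0,"wx": 0,"wy": 0,"wz": 0},{"claw": 1,"tx": -31,"ty": -21.5,"tz": 0,"wx": 0,"wy": 0,"wz": 0},{"claw": 1,"tx": -31,"ty": -21.5,"tz": 0,"wx": 0,"wy": 0,"wz": 0},{"claw": 1,"tx": -31,"ty": -21.5,"tz": 0,"wx": 0,"wy": 0,"wz": 0},{"claw": 1,"tx": 0,"ty": 0,"tz": 0,"wx": 0,"wy": 0,"wz": 7},{"claw": 1,"tx": 0,"ty": 0,"tz": 0,"wx": 0,"wy": 0,"wz": 7},{"claw": 1,"tx": 0,"ty": 0,"tz": 0,"wx": 0,"wy": 0,"wz": 7},{"claw": 1,"tx": 0,"ty": 0,"tz": 0,"wx": 0,"wy": 0,"wz": 7}]}}

```text
time: 3.08
eef_pos: [0.4679, 0.1415, 0.3033]
orientation: [[-0.616, 0.787, 0.0], [0.787, 0.616, 0.0], [0.0, 0.0, -1.0]]
contact_force: [-0.0, 0.2, -0.3]
gripper_width: 0.0855
grip_force: 0.0
```

Call:
{"method": "step_arm", "body": {"rows": [{"claw": 1,"tx": 0,"ty": 0,"tz": 0,"wx": 0,"wy": 0,"wz": 7},{"claw": 1,"tx": 0,"ty": 0,"tz": 0,"wx": 0,"wy": 0,"wz": 7},{"claw": 1,"tx": 0,"ty": 0,"tz": 0,"wx": 0,"wy": 0,"wz": 7},{"claw": 1,"tx": 0,"ty": 0,"tz": 0,"wx": 0,"wy": 0,"wz": 7},{"claw": 1,"tx": 0,"ty": 0,"tz": 0,"wx": 0,"wy": 0,"wz": 7},{"claw": 1,"tx": 0,"ty": 0,"tz": 0,"wx": 0,"wy": 0,"wz": 0},{"claw": 1,"tx": 0,"ty": 0,"tz": 0,"wx": 0,"wy": 0,"wz": 0}]}}

```text
time: 3.67
eef_pos: [0.4676, 0.1421, 0.3033]
orientation: [[-0.063, 0.998, 0.0], [0.998, 0.063, -0.0], [-0.0, 0.0, -1.0]]
contact_force: [-0.1, -0.2, -0.5]
gripper_width: 0.0854
grip_force: 0.0
```

```bash
python3 - <<'E'
from h import *
s=arm.observe(); print(s["eef_pos"],s["orientation"],s["q"]); save("wrist","w2.png")
for th in("holder","board","screw_head","jaw_back","fixed_jaw_face","tweezers","flux_tub"):
    print(th,[(round(x["score"],2),np.round(x["box"]).tolist()) for x in eyes.search_frame("wrist",th)[:2]])
E
```

```text
[0.46762604 0.14206018 0.3033184 ] [[-6.34672142e-02  9.97983921e-01  7.51872310e-05]
 [ 9.97983924e-01  6.34672152e-02 -1.01214221e-05]
 [-1.48729407e-05  7.43932694e-05 -9.99999997e-01]] [ 1.17639068e-01 -2.94827091e-02  1.64872527e+00 -1.88982774e-05
  1.52227661e+00  5.41300827e-02]
holder [(0.84, [294.0, 280.0, 101.0, 170.0])]
board [(0.57, [304.0, 332.0, 87.0, 70.0]), (0.46, [297.0, 262.0, 87.0, 52.0])]
screw_head [(0.67, [298.0, 272.0, 24.0, 26.0])]
jaw_back [(0.86, [296.0, 261.0, 90.0, 54.0])]
fixed_jaw_face [(0.55, [295.0, 279.0, 106.0, 171.0])]
tweezers []
flux_tub [(0.65, [288.0, 34.0, 73.0, 69.0])]
```

View pics/w2.png

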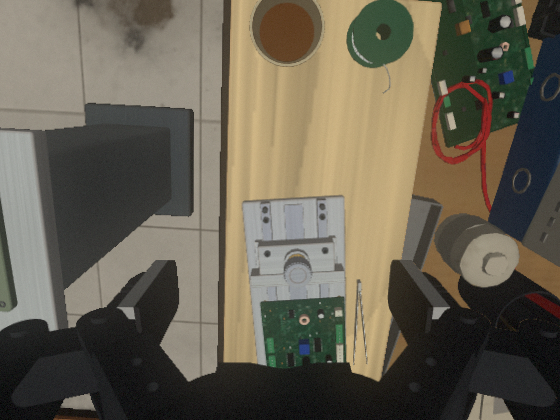

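The wrist view shows the holder's +y end edge at (243,202)–(344,196), the jaw's back edge at about (255,242)–(335,237) and the screw head at (298,272). The space between the jaw and the end pins is free.

```bash
python3 - <<'E'
from h import *
for z in(.06,.07,.08):
  a,b=at_z("wrist",(243,202),z),at_z("wrist",(344,196),z); print(z,a[:2],b[:2],np.linalg.norm(a-b),np.degrees(np.arctan2(*(b-a)[1::-1])))
a,b=at_z("wrist",(255,242),.104),at_z("wrist",(335,237),.104); print("back",a,b,np.linalg.norm(a-b),np.degrees(np.arctan2(*(b-a)[1::-1])))
# triangulate screw head
A=[];B=[]
for n,uv in(("wrist",(298,271)),("scene",(272,202)),("side",(256,196))):
  o=at_z(n,uv,.3);p=at_z(n,uv,.1);d=(p-o)/np.linalg.norm(p-o);M=np.eye(3)-np.outer(d,d);A.append(M);B.append(M@p)
x=np.linalg.solve(sum(A),sum(B));print("screw",x,[proj(n,x) for n in("wrist","scene","side")])
for z in(.12,.13,.14):print(z,at_z("wrist",(298,271),z))
E
```

```text
0.06 [0.4251183  0.10221037] [0.53744602 0.11613698] 0.11318775390775952 7.067578372042215
0.07 [0.42611373 0.10501793] [0.53551881 0.11858219] 0.11024273847487456 7.067578372042208
0.08 [0.42710916 0.10782549] [0.5335916  0.12102739] 0.10729772304198955 7.067578372042211
back [0.44311571 0.07280197 0.104     ] [0.52445888 0.08330382 0.104     ] 0.08201829505081107 7.356503347706522
screw [0.48493922 0.05696055 0.13286854] [array([[295.53356908, 271.03360888]]), array([[271.95229951, 201.44192335]]), array([[256.99666494, 196.48646307]])]
0.12 [0.48829302 0.05082109 0.12      ]
0.13 [0.48752479 0.05573247 0.13      ]
0.14 [0.48675655 0.06064385 0.14      ]
```

Call:
{"method": "step_arm", "body": {"rows": [{"claw": -1,"tx": 0,"ty": 0,"tz": 20,"wx": 0,"wy": 0,"wz": -3.6},{"claw": -1,"tx": -20,"ty": 4,"tz": 30,"wx": 0,"wy": 0,"wz": 0},{"claw": -1,"tx": -21,"ty": 4.3,"tz": 30,"wx": 0,"wy": 0,"wz": 0},{"claw": -1,"tx": 0,"ty": 0,"tz": 30,"wx": 0,"wy": 0,"wz": 0},{"claw": -1,"tx": 0,"ty": 0,"tz": 30,"wx": 0,"wy": 0,"wz": 0},{"claw": -1,"tx": 0,"ty": 0,"tz": 20,"wx": 0,"wy": 0,"wz": 0},{"claw": -1,"tx": 0,"ty": 0,"tz": 0,"wx": 0,"wy": 0,"wz": 0},{"claw": -1,"tx": 0,"ty": 0,"tz": 0,"wx": 0,"wy": 0,"wz": 0}]}}

```text
time: 4.73
eef_pos: [0.4801, 0.1023, 0.1424]
orientation: [[-0.123, 0.992, -0.003], [0.992, 0.123, -0.0], [0.0, -0.003, -1.0]]
contact_force: [-0.1, 0.3, -0.3]
gripper_width: 0.0
grip_force: 0.0
```

```bash
python3 - <<'E'
from h import *
s=arm.observe(); print(s["eef_pos"],s["q"]); a=save("wrist","w3.png"); b=save("side","s3.png")
o=np.zeros((480,800,3),np.uint8); o[:300,:400]=cv2.resize(a,(400,300)); o[:480,400:]=cv2.resize(b[120:280,190:323],(400,480),interpolation=3)
cv2.imwrite("pics/c3.png",o[:,:,::-1])
E
```

```text
[0.48005247 0.10234713 0.14243524] [ 3.35286569e-02  1.25569261e-01  1.83219841e+00 -9.86367251e-06
  1.18672418e+00 -8.99238027e-02]
```

View pics/c3.png

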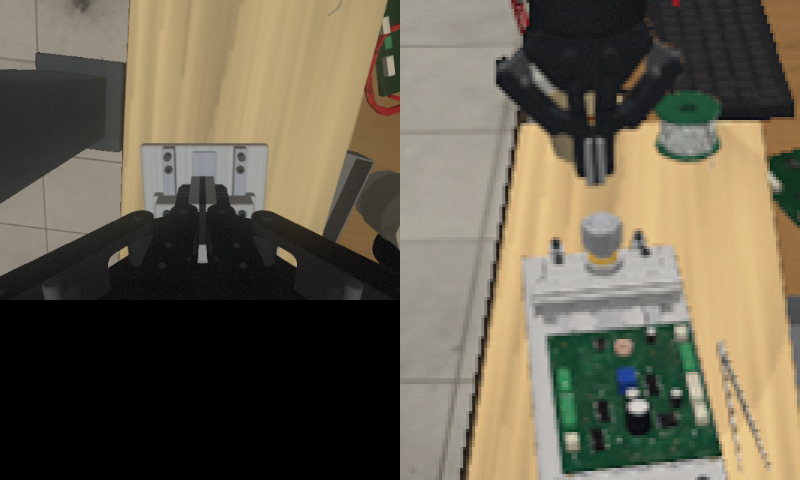

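Fingers are shut, centred on the holder axis behind the jaw and clear of the pins. The board is slightly askew. Descending, then advancing.

Call:
{"method": "step_arm", "body": {"rows": [{"claw": -1,"tx": 0,"ty": 0,"tz": 24,"wx": 0,"wy": 0,"wz": 0},{"claw": -1,"tx": 0,"ty": 0,"tz": 23,"wx": 0,"wy": 0,"wz": 0},{"claw": -1,"tx": 0,"ty": 0,"tz": 0,"wx": 0,"wy": 0,"wz": 0},{"claw": -1,"tx": -6,"ty": 0,"tz": 0,"wx": 0,"wy": 0,"wz": 0},{"claw": -1,"tx": -6,"ty": 0,"tz": 0,"wx": 0,"wy": 0,"wz": 0},{"claw": -1,"tx": -6,"ty": 0,"tz": 0,"wx": 0,"wy": 0,"wz": 0},{"claw": -1,"tx": 0,"ty": 0,"tz": 0,"wx": 0,"wy": 0,"wz": 0}]}}

```text
time: 5.42
eef_pos: [0.485, 0.0834, 0.0983]
orientation: [[-0.122, 0.993, 0.004], [0.993, 0.122, -0.0], [-0.001, 0.004, -1.0]]
contact_force: [0.4, 1.0, -0.1]
gripper_width: 0.0
grip_force: 0.0
```

Call:
{"method": "step_arm", "body": {"rows": [{"claw": -1,"tx": -4,"ty": 0,"tz": 1,"wx": 0,"wy": 0,"wz": 0},{"claw": -1,"tx": -4,"ty": 0,"tz": 1,"wx": 0,"wy": 0,"wz": 0},{"claw": -1,"tx": -4,"ty": 0,"tz": 0,"wx": 0,"wy": 0,"wz": 0},{"claw": -1,"tx": -4,"ty": 0,"tz": 0,"wx": 0,"wy": 0,"wz": 0},{"claw": -1,"tx": -4,"ty": 0,"tz": 0,"wx": 0,"wy": 0,"wz": 0}]}}

```text
time: 5.83
eef_pos: [0.4868, 0.0657, 0.0956]
orientation: [[-0.123, 0.992, 0.003], [0.992, 0.123, 0.003], [0.002, 0.003, -1.0]]
contact_force: [-0.7, 5.7, 4.4]
gripper_width: -0.0
grip_force: 2.7
```

Call:
{"method": "step_arm", "body": {"rows": [{"claw": -1,"tx": -3,"ty": 0,"tz": 0,"wx": 0,"wy": 0,"wz": 0},{"claw": -1,"tx": -3,"ty": 0,"tz": 0,"wx": 0,"wy": 0,"wz": 0},{"claw": -1,"tx": -3,"ty": 0,"tz": 0,"wx": 0,"wy": 0,"wz": 0},{"claw": -1,"tx": -3,"ty": 0,"tz": 0,"wx": 0,"wy": 0,"wz": 0}]}}

```text
time: 6.17
eef_pos: [0.4883, 0.0539, 0.0956]
orientation: [[-0.122, 0.992, 0.003], [0.992, 0.122, 0.003], [0.002, 0.003, -1.0]]
contact_force: [-0.3, 6.2, 3.4]
gripper_width: 0.0001
grip_force: 3.1
```

```bash
python3 - <<'E'
from h import *
s=arm.observe(); print(s["eef_pos"],s["contact_force"]); b=save("side","s4.png"); c=save("scene","sc4.png")
o=np.zeros((505,800,3),np.uint8); o[:420,:400]=cv2.resize(c[150:329,230:400],(400,420),interpolation=3); o[:,400:]=cv2.resize(b[130:332,200:360],(400,505),interpolation=3)
cv2.imwrite("pics/c4.png",o[:,:,::-1])
E
```

```text
[0.488313   0.05387261 0.09557633] [-0.28988672  6.24829875  3.43334748]
```

View pics/c4.png

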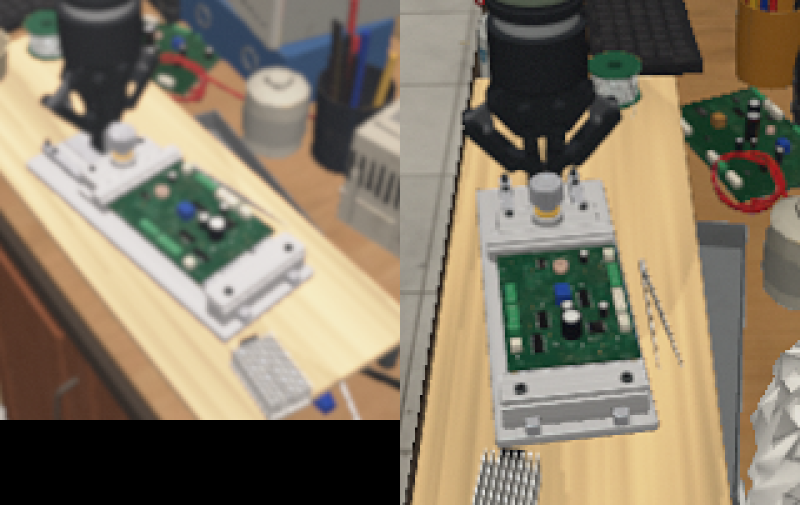

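The jaw is sliding at about 6 N and now stands just off the board. Continuing in smaller steps, watching the force.

Call:
{"method": "step_arm", "body": {"rows": [{"claw": -1,"tx": -2,"ty": 0,"tz": 0,"wx": 0,"wy": 0,"wz": 0},{"claw": -1,"tx": -2,"ty": 0,"tz": 0,"wx": 0,"wy": 0,"wz": 0},{"claw": -1,"tx": -2,"ty": 0,"tz": 0,"wx": 0,"wy": 0,"wz": 0},{"claw": -1,"tx": -2,"ty": 0,"tz": 0,"wx": 0,"wy": 0,"wz": 0}]}}

```text
time: 6.6
eef_pos: [0.4892, 0.0458, 0.0954]
orientation: [[-0.123, 0.992, 0.003], [0.992, 0.123, 0.002], [0.002, 0.003, -1.0]]
contact_force: [0.2, 6.8, 4.4]
gripper_width: 0.0
grip_force: 3.0
```

Call:
{"method": "step_arm", "body": {"rows": [{"claw": -1,"tx": -1,"ty": 0,"tz": 0,"wx": 0,"wy": 0,"wz": 0},{"claw": -1,"tx": -1,"ty": 0,"tz": 0,"wx": 0,"wy": 0,"wz": 0},{"claw": -1,"tx": -1,"ty": 0,"tz": 0,"wx": 0,"wy": 0,"wz": 0},{"claw": -1,"tx": -1,"ty": 0,"tz": 0,"wx": 0,"wy": 0,"wz": 0}]}}

```text
time: 6.93
eef_pos: [0.4897, 0.0417, 0.0953]
orientation: [[-0.123, 0.992, 0.003], [0.992, 0.123, 0.002], [0.001, 0.003, -1.0]]
contact_force: [0.6, 6.1, 5.3]
gripper_width: 0.0002
grip_force: 2.8
```

Call:
{"method": "step_arm", "body": {"rows": [{"claw": -1,"tx": -1,"ty": 0,"tz": 0,"wx": 0,"wy": 0,"wz": 0},{"claw": -1,"tx": -1,"ty": 0,"tz": 0,"wx": 0,"wy": 0,"wz": 0},{"claw": -1,"tx": -1,"ty": 0,"tz": 0,"wx": 0,"wy": 0,"wz": 0}]}}

```text
time: 7.18
eef_pos: [0.49, 0.039, 0.0953]
orientation: [[-0.123, 0.992, 0.003], [0.992, 0.123, 0.002], [0.002, 0.003, -1.0]]
contact_force: [0.0, 9.4, 5.0]
gripper_width: 0.0001
grip_force: 4.6
```

Call:
{"method": "step_arm", "body": {"rows": [{"claw": -1,"tx": -1,"ty": 0,"tz": 0,"wx": 0,"wy": 0,"wz": 0},{"claw": -1,"tx": -1,"ty": 0,"tz": 0,"wx": 0,"wy": 0,"wz": 0}]}}

```text
time: 7.35
eef_pos: [0.49, 0.0389, 0.0953]
orientation: [[-0.122, 0.993, 0.002], [0.993, 0.122, 0.006], [0.006, 0.003, -1.0]]
contact_force: [0.9, 15.3, 6.1]
gripper_width: -0.0001
grip_force: 7.3
```

Call:
{"method": "step_arm", "body": {"rows": [{"claw": -1,"tx": -1,"ty": 0,"tz": 0,"wx": 0,"wy": 0,"wz": 0},{"claw": -1,"tx": -1,"ty": 0,"tz": 0,"wx": 0,"wy": 0,"wz": 0}]}}

```text
time: 7.52
eef_pos: [0.4901, 0.0388, 0.0954]
orientation: [[-0.121, 0.993, 0.002], [0.993, 0.121, 0.01], [0.01, 0.003, -1.0]]
contact_force: [-1.0, 20.5, 7.3]
gripper_width: 0.0001
grip_force: 10.2
```

The force rises with no further travel, so the jaw has closed on something firm. Checking that the board is home and square.

```bash
python3 - <<'E'
from h import *
b=save("side","s5.png"); c=save("scene","sc5.png"); s=arm.observe(); print(s["eef_pos"],s["contact_force"])
o=np.zeros((600,800,3),np.uint8); o[:420,:400]=cv2.resize(c[180:318,250:381],(400,420),interpolation=3); o[:,400:]=cv2.resize(b[180:330,215:315],(400,600),interpolation=3)
cv2.imwrite("pics/c5.png",o[:,:,::-1])
E
```

```text
[0.49000613 0.03883058 0.09536968] [ 0.53139469 18.29311557  7.14694143]
```

View pics/c5.png

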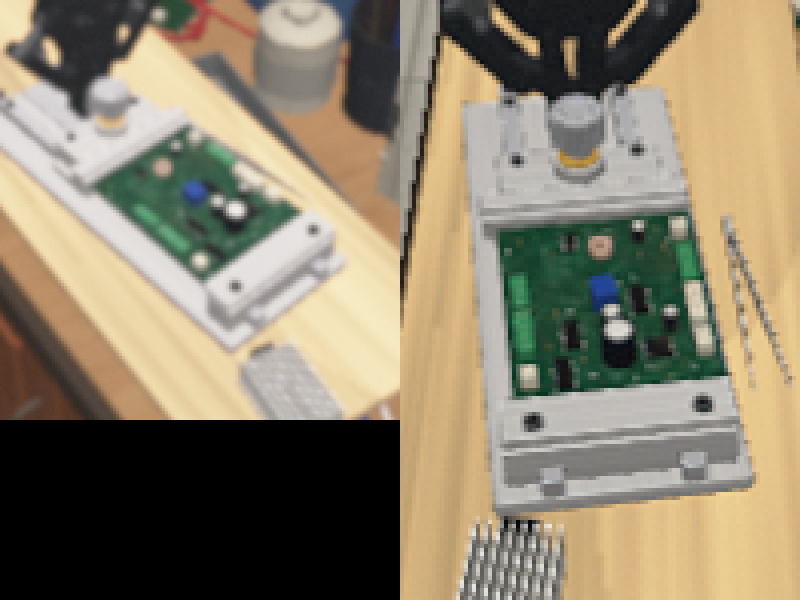

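The board's edges are parallel to both jaws and its front edge lies along the fixed jaw's lip (side crop (505,400)–(728,378)). The jaw face is against its back edge, so it looks home. Backing off to measure the screw.

Call:
{"method": "step_arm", "body": {"rows": [{"claw": -1,"tx": 5,"ty": 0,"tz": 0,"wx": 0,"wy": 0,"wz": 0},{"claw": -1,"tx": 10,"ty": 0,"tz": 0,"wx": 0,"wy": 0,"wz": 0},{"claw": -1,"tx": 10,"ty": 0,"tz": -20,"wx": 0,"wy": 0,"wz": 0},{"claw": -1,"tx": 10,"ty": 0,"tz": -40,"wx": 0,"wy": 0,"wz": 0},{"claw": 0.06,"tx": 10,"ty": 0,"tz": -40,"wx": 0,"wy": 0,"wz": 0},{"claw": 0.06,"tx": 10,"ty": 0,"tz": -40,"wx": 0,"wy": 0,"wz": 0},{"claw": 0.06,"tx": 10,"ty": 0,"tz": -30,"wx": 0,"wy": 0,"wz": 0},{"claw": 0.06,"tx": 0,"ty": 0,"tz": 0,"wx": 0,"wy": 0,"wz": 0}]}}

```text
time: 8.28
eef_pos: [0.4854, 0.0996, 0.2722]
orientation: [[-0.124, 0.992, 0.015], [0.992, 0.124, -0.0], [-0.002, 0.014, -1.0]]
contact_force: [1.1, -0.5, 0.6]
gripper_width: 0.045
grip_force: 0.0
```

Call:
{"method": "step_arm", "body": {"rows": [{"claw": 0.06,"tx": 0,"ty": 0,"tz": 0,"wx": 0,"wy": 0,"wz": 0},{"claw": 0.06,"tx": 0,"ty": 0,"tz": 0,"wx": 0,"wy": 0,"wz": 0}]}}

```text
time: 8.45
eef_pos: [0.4806, 0.0981, 0.2632]
orientation: [[-0.123, 0.992, -0.002], [0.992, 0.123, -0.001], [-0.001, -0.002, -1.0]]
contact_force: [-0.6, 1.0, -1.4]
gripper_width: 0.0454
grip_force: 0.0
```

```bash
python3 - <<'E'
from h import *
s=arm.observe(); print(s["eef_pos"],s["q"],s["contact_force"],s["torque"],s["gripper_width"])
w=save("wrist","w6.png"); b=save("side","s6.png"); c=save("scene","sc6.png")
o=np.zeros((560,800,3),np.uint8); o[:,:480]=cv2.resize(w[180:390,200:380],(480,560),interpolation=3); o[:360,480:]=cv2.resize(b[180:292,225:325],(320,360),interpolation=3)
cv2.imwrite("pics/c6.png",o[:,:,::-1])
A=[];B=[]
for n in("wrist","scene","side"):
  for th in("screw_head","board","jaw_back"):
    r=eyes.search_frame(n,th); print(n,th,[(round(x["score"],2),np.round(x["box"],1).tolist()) for x in r[:2]])
E
```

```text
[0.48058169 0.09812514 0.26316365] [ 2.53951168e-02  1.11144249e-03  1.70064873e+00 -9.88014496e-04
  1.44179618e+00 -9.77461773e-02] [-0.57895452  0.9523579  -1.42527067] [ 0.02685225  0.06077713 -0.01755457] 0.04539926101906835
wrist screw_head [(0.59, [285.0, 295.4, 33.2, 32.9])]
wrist board [(0.61, [289.2, 336.8, 95.9, 61.8]), (0.28, [281.9, 260.6, 117.7, 194.9])]
wrist jaw_back [(0.83, [284.8, 281.4, 101.8, 61.5]), (0.39, [342.1, 340.6, 4.2, 15.7])]
scene screw_head [(0.67, [286.1, 211.1, 11.9, 13.5]), (0.36, [222.4, 172.9, 24.5, 24.8])]
scene board [(0.69, [315.4, 245.2, 70.7, 50.0])]
scene jaw_back [(0.81, [292.8, 225.9, 46.2, 41.9])]
side screw_head [(0.74, [257.1, 210.4, 13.5, 17.7]), (0.65, [284.6, 162.0, 18.6, 23.8])]
side board [(0.93, [269.8, 254.6, 59.6, 47.1]), (0.33, [248.7, 160.5, 25.3, 27.2])]
side jaw_back [(0.86, [260.1, 221.7, 49.7, 35.8])]
```

View pics/c6.png

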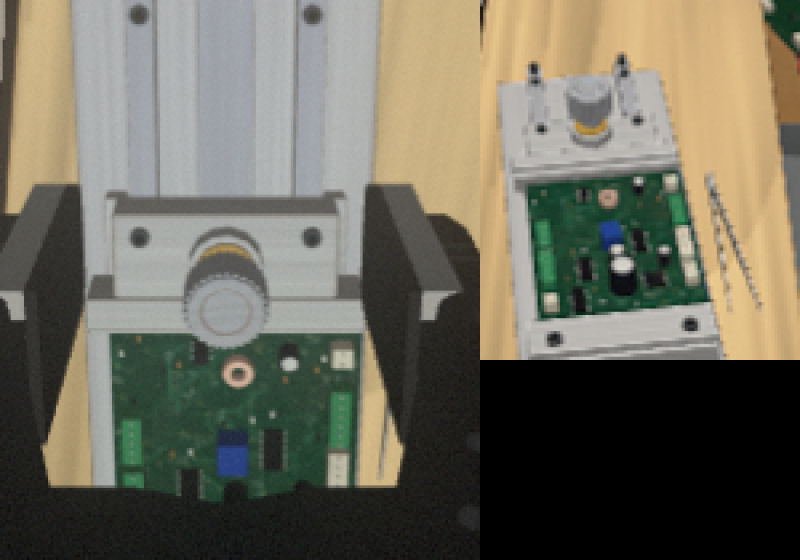

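The jaw is closed, and the board is square with both its visible edges flush. The screw's top face is centred at wrist px (284.4,296) and side px (259,207.5).

```bash
python3 - <<'E'
from h import *
def tri(L):
  A=[];B=[]
  for n,uv in L:
    o=at_z(n,uv,.3);p=at_z(n,uv,.1);d=(p-o)/np.linalg.norm(p-o);M=np.eye(3)-np.outer(d,d);A.append(M);B.append(M@p)
  return np.linalg.solve(sum(A),sum(B))
print(tri([("wrist",(284.4,296)),("side",(258.5,207.4))]), tri([("wrist",(284.4,296)),("side",(258.5,207.4)),("scene",(286.5,207.5))]))
for z in(.13,.14,.15): print(z,at_z("wrist",(284.4,296),z))
f=lambda u,v:(200+u*.375,180+v*.375)
for nm,u,v,z in(("backL",115,200,.104),("backR",337,200,.104),("frontL",90,328,.106),("frontR",362,330,.106)): print(nm,at_z("wrist",f(u,v),z))
print("headwidth",[np.linalg.norm(at_z("wrist",f(182,308),z)-at_z("wrist",f(268,308),z)) for z in(.13,.14,.15)])
E
```

```text
[0.4913431  0.01235521 0.13905393] [0.49247542 0.0123057  0.14072496]
0.13 [0.49392279 0.00724939 0.13      ]
0.14 [0.49316071 0.01301769 0.14      ]
0.15 [0.49239864 0.01878599 0.15      ]
backL [0.4530415  0.02947798 0.104     ]
backR [0.52885929 0.03893365 0.104     ]
frontL [ 0.44888249 -0.02006062  0.106     ]
frontR [ 0.54531423 -0.00885603  0.106     ]
headwidth [np.float64(0.02800956310474182), np.float64(0.026991865269939696), np.float64(0.025974167435137575)]
```

Call:
{"method": "step_arm", "body": {"rows": [{"claw": 0.06,"tx": -29,"ty": 0.5,"tz": 10,"wx": 0,"wy": 0,"wz": 0},{"claw": 0.06,"tx": -29,"ty": 0.5,"tz": 10,"wx": 0,"wy": 0,"wz": 0},{"claw": 0.06,"tx": -28.6,"ty": 0.4,"tz": 10,"wx": 0,"wy": 0,"wz": 0},{"claw": 0.06,"tx": 0,"ty": 0,"tz": 0,"wx": 0,"wy": 0,"wz": -7},{"claw": 0.06,"tx": 0,"ty": 0,"tz": 0,"wx": 0,"wy": 0,"wz": -7},{"claw": 0.06,"tx": 0,"ty": 0,"tz": 0,"wx": 0,"wy": 0,"wz": -7},{"claw": 0.06,"tx": 0,"ty": 0,"tz": 0,"wx": 0,"wy": 0,"wz": -7},{"claw": 0.06,"tx": 0,"ty": 0,"tz": 0,"wx": 0,"wy": 0,"wz": -7}]}}

```text
time: 9.72
eef_pos: [0.4935, 0.0125, 0.2344]
orientation: [[-0.674, 0.739, 0.0], [0.739, 0.674, -0.0], [-0.0, 0.0, -1.0]]
contact_force: [0.1, 0.0, -0.7]
gripper_width: 0.0453
grip_force: 0.0
```

Call:
{"method": "step_arm", "body": {"rows": [{"claw": 0.06,"tx": 0,"ty": 0,"tz": 0,"wx": 0,"wy": 0,"wz": -7},{"claw": 0.06,"tx": 0,"ty": 0,"tz": 0,"wx": 0,"wy": 0,"wz": -7},{"claw": 0.06,"tx": 0,"ty": 0,"tz": 0,"wx": 0,"wy": 0,"wz": -7},{"claw": 0.06,"tx": 0,"ty": 0,"tz": 0,"wx": 0,"wy": 0,"wz": -7},{"claw": 0.06,"tx": 0,"ty": 0,"tz": 0,"wx": 0,"wy": 0,"wz": -7},{"claw": 0.06,"tx": 0,"ty": 0,"tz": 0,"wx": 0,"wy": 0,"wz": -7},{"claw": 0.06,"tx": 0,"ty": 0,"tz": 0,"wx": 0,"wy": 0,"wz": -7},{"claw": 0.06,"tx": 0,"ty": 0,"tz": 0,"wx": 0,"wy": 0,"wz": -7}]}}

```text
time: 10.38
eef_pos: [0.4935, 0.0127, 0.2344]
orientation: [[-0.989, -0.146, 0.0], [-0.146, 0.989, -0.0], [-0.0, -0.0, -1.0]]
contact_force: [0.2, -0.6, -0.5]
gripper_width: 0.0454
grip_force: 0.0
```

Call:
{"method": "step_arm", "body": {"rows": [{"claw": 0.06,"tx": 0,"ty": 0,"tz": 0,"wx": 0,"wy": 0,"wz": -7},{"claw": 0.06,"tx": 0,"ty": 0,"tz": 0,"wx": 0,"wy": 0,"wz": -7},{"claw": 0.06,"tx": 0,"ty": 0,"tz": 0,"wx": 0,"wy": 0,"wz": -7},{"claw": 0.06,"tx": 0,"ty": 0,"tz": 0,"wx": 0,"wy": 0,"wz": -7},{"claw": 0.06,"tx": 0,"ty": 0,"tz": 0,"wx": 0,"wy": 0,"wz": -7},{"claw": 0.06,"tx": 0,"ty": 0,"tz": 0,"wx": 0,"wy": 0,"wz": -7},{"claw": 0.06,"tx": 0,"ty": 0,"tz": 0,"wx": 0,"wy": 0,"wz": -7},{"claw": 0.06,"tx": 0,"ty": 0,"tz": 0,"wx": 0,"wy": 0,"wz": -7}]}}

```text
time: 11.05
eef_pos: [0.4941, 0.0163, 0.2344]
orientation: [[-0.442, -0.897, -0.0], [-0.897, 0.442, -0.005], [0.005, -0.002, -1.0]]
contact_force: [0.4, -0.3, -0.3]
gripper_width: 0.0453
grip_force: 0.0
```

```bash
python3 - <<'E'
from h import *
s=arm.observe(); print(s["eef_pos"],s["q"],s["orientation"])
R=np.array(s["orientation"]); print("screw in tool mm",1000*R.T@(np.array([.4927,.0123,.113])-s["eef_pos"]))
w=save("wrist","w7.png"); print(eyes.search_frame("wrist","screw_head")[:2]); print(proj("wrist",[.4927,.0123,.139]))
cv2.imwrite("pics/w7.png",w[:,:,::-1])
E
```

```text
[0.49411165 0.01628766 0.23438079] [-0.13887038  0.03143571  1.73007628 -0.00538921  1.3797814  -2.82140316] [[-4.42187672e-01 -8.96922447e-01 -4.33371839e-04]
 [-8.96909007e-01  4.42183598e-01 -5.28202235e-03]
 [ 4.92919433e-03 -1.94695006e-03 -9.99985956e-01]]
screw in tool mm [  3.60247184  -0.2608124  121.40076102]
[{'box': [284.0, 198.9, 40.8, 36.9], 'score': 0.67}]
[[281.86526335 200.41739404]]
```

View pics/w7.png

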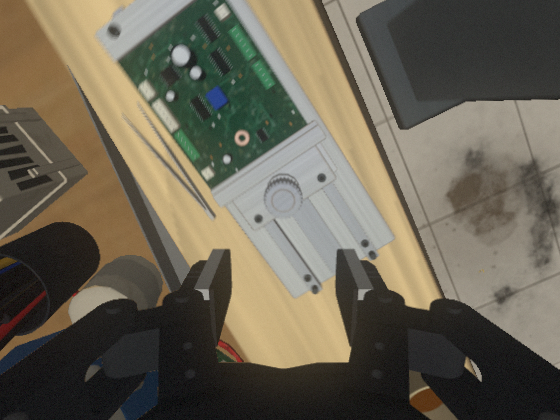

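The head's top centre at (283,201) matches the predicted (282,200). Joint 6 is at its limit, so I'll turn back 14° before descending.

Call:
{"method": "step_arm", "body": {"rows": [{"claw": 0.06,"tx": 0,"ty": 0,"tz": 10,"wx": 0,"wy": 0,"wz": 7},{"claw": 0.06,"tx": 0,"ty": 0,"tz": 20,"wx": 0,"wy": 0,"wz": 7},{"claw": 0.06,"tx": 0,"ty": 0,"tz": 20,"wx": 0,"wy": 0,"wz": 0},{"claw": 0.06,"tx": 0,"ty": 0,"tz": 0,"wx": 0,"wy": 0,"wz": 0}]}}

```text
time: 11.48
eef_pos: [0.4909, 0.0169, 0.1803]
orientation: [[-0.646, -0.763, -0.009], [-0.763, 0.646, -0.004], [0.008, 0.004, -1.0]]
contact_force: [-0.9, 0.2, -1.4]
gripper_width: 0.0456
grip_force: 0.0
```

```bash
python3 - <<'E'
from h import *
s=arm.observe(); print(s["eef_pos"],s["q"],s["orientation"])
R=np.array(s["orientation"]); print("screw in tool mm",1000*R.T@(np.array([.4924,.0123,.113])-s["eef_pos"]))
E
```

```text
[0.49088045 0.01693581 0.18031103] [-0.13879105  0.08387325  1.79196805 -0.00501616  1.27390074 -2.57660637] [[-0.64593101 -0.76334586 -0.00873096]
 [-0.7633495   0.64597554 -0.00362363]
 [ 0.00840607  0.00432416 -0.99995532]]
screw in tool mm [ 1.99139931 -4.44562674 67.3115513 ]
```

Call:
{"method": "step_arm", "body": {"rows": [{"claw": 0.06,"tx": 2,"ty": -4.4,"tz": 10,"wx": 0,"wy": 0,"wz": 0},{"claw": 0.06,"tx": 0,"ty": 0,"tz": 15,"wx": 0,"wy": 0,"wz": 0},{"claw": 0.06,"tx": 0,"ty": 0,"tz": 15,"wx": 0,"wy": 0,"wz": 0},{"claw": 0.06,"tx": 0,"ty": 0,"tz": 15,"wx": 0,"wy": 0,"wz": 0},{"claw": 0.06,"tx": 0,"ty": 0,"tz": 11,"wx": 0,"wy": 0,"wz": 0},{"claw": 0.06,"tx": 0,"ty": 0,"tz": 0,"wx": 0,"wy": 0,"wz": 0},{"claw": 0.06,"tx": 0,"ty": 0,"tz": 0,"wx": 0,"wy": 0,"wz": 0}]}}

```text
time: 12.07
eef_pos: [0.4962, 0.0118, 0.1183]
orientation: [[-0.646, -0.763, -0.001], [-0.763, 0.646, -0.005], [0.004, -0.002, -1.0]]
contact_force: [0.2, 0.3, 0.2]
gripper_width: 0.0455
grip_force: 0.0
```

```bash
python3 - <<'E'
from h import *
s=arm.observe(); print(s["eef_pos"],s["q"][5],s["contact_force"],s["torque"])
R=np.array(s["orientation"]); print("screw in tool mm",1000*R.T@(np.array([.4924,.0123,.113])-s["eef_pos"]))
b=save("side","s8.png"); c=save("scene","sc8.png")
o=np.zeros((400,800,3),np.uint8); o[:,:400]=cv2.resize(c[160:260,240:340],(400,400),interpolation=3); o[:,400:]=cv2.resize(b[160:260,210:310],(400,400),interpolation=3)
cv2.imwrite("pics/c8.png",o[:,:,::-1])
E
```

```text
[0.49619978 0.01177756 0.1183439 ] -2.5843285502409734 [0.23053314 0.31501926 0.19175463] [-0.02479945  0.00704375  0.00658921]
screw in tool mm [2.03474269 3.24962731 5.34493641]
```

View pics/c8.png

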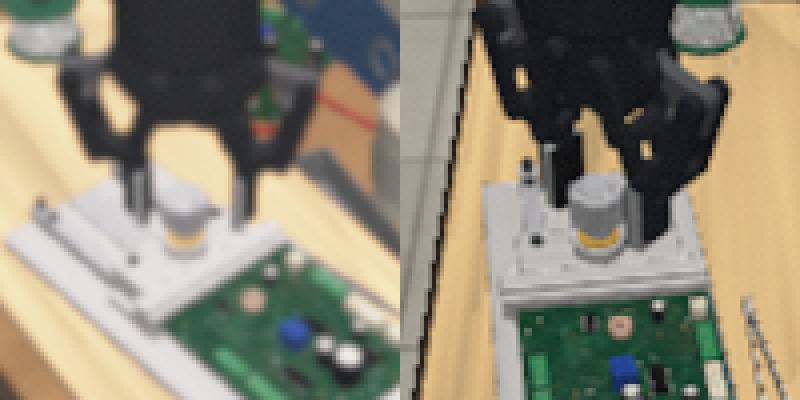

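The head stands between the fingers, 3 mm nearer one of them. Centring, then closing gently.

Call:
{"method": "step_arm", "body": {"rows": [{"claw": 0.06,"tx": 2,"ty": 3.2,"tz": 4,"wx": 0,"wy": 0,"wz": 0},{"claw": 0.06,"tx": 0,"ty": 0,"tz": 0,"wx": 0,"wy": 0,"wz": 0},{"claw": 0.06,"tx": 0,"ty": 0,"tz": 0,"wx": 0,"wy": 0,"wz": 0}]}}

```text
time: 12.42
eef_pos: [0.4922, 0.0126, 0.1145]
orientation: [[-0.646, -0.763, -0.0], [-0.763, 0.646, -0.005], [0.004, -0.003, -1.0]]
contact_force: [0.5, -0.3, 0.2]
gripper_width: 0.0459
grip_force: 0.0
```

Call:
{"method": "step_arm", "body": {"force": 30, "rows": [{"claw": -0.2,"tx": 0,"ty": 0,"tz": 0,"wx": 0,"wy": 0,"wz": 0},{"claw": -0.5,"tx": 0,"ty": 0,"tz": 0,"wx": 0,"wy": 0,"wz": 0},{"claw": -0.5,"tx": 0,"ty": 0,"tz": 0,"wx": 0,"wy": 0,"wz": 0},{"claw": -0.5,"tx": 0,"ty": 0,"tz": 0,"wx": 0,"wy": 0,"wz": 0}]}}

```text
time: 12.75
eef_pos: [0.4928, 0.0123, 0.1148]
orientation: [[-0.646, -0.763, 0.001], [-0.763, 0.646, -0.005], [0.004, -0.004, -1.0]]
contact_force: [0.7, -0.7, 1.4]
gripper_width: 0.0249
grip_force: 29.4
```

```bash
python3 - <<'E'
from h import *
s=arm.observe(); print(s["eef_pos"],s["q"],s["contact_force"],s["torque"],s["gripper_width"],s["grip_force"])
E
```

```text
[0.4928483  0.01225164 0.11476731] [-0.1476518   0.16630985  1.85111142 -0.0055327   1.12287824 -2.58392708] [ 0.6547588  -0.67268411  1.44668941] [-0.0806396  -0.03531978  0.0008934 ] 0.024887029038984154 29.378146827220917
```

Call:
{"method": "step_arm", "body": {"rows": [{"claw": -0.5,"tx": 0.7,"ty": -0.7,"tz": 0,"wx": 0,"wy": 0,"wz": 0},{"claw": -0.5,"tx": 0.7,"ty": -0.7,"tz": 0,"wx": 0,"wy": 0,"wz": 0},{"claw": -0.5,"tx": 0,"ty": 0,"tz": 0,"wx": 0,"wy": 0,"wz": 0}]}}

```text
time: 13.0
eef_pos: [0.4927, 0.0116, 0.1146]
orientation: [[-0.647, -0.763, -0.0], [-0.763, 0.647, -0.002], [0.002, -0.001, -1.0]]
contact_force: [0.5, 5.6, 3.9]
gripper_width: 0.025
grip_force: 29.7
```

Call:
{"method": "step_arm", "body": {"rows": [{"claw": -0.5,"tx": 0.7,"ty": -0.7,"tz": 0,"wx": 0,"wy": 0,"wz": 0},{"claw": -0.5,"tx": 0,"ty": 0,"tz": 0,"wx": 0,"wy": 0,"wz": 0}]}}

```text
time: 13.17
eef_pos: [0.4926, 0.0113, 0.1146]
orientation: [[-0.647, -0.763, -0.0], [-0.763, 0.647, -0.001], [0.001, -0.0, -1.0]]
contact_force: [-0.6, 8.0, 3.9]
gripper_width: 0.0249
grip_force: 29.7
```

Call:
{"method": "step_arm", "body": {"rows": [{"claw": -0.5,"tx": 0,"ty": 0,"tz": 0,"wx": 0,"wy": 0,"wz": 6},{"claw": -0.5,"tx": 0,"ty": 0,"tz": 0,"wx": 0,"wy": 0,"wz": 6},{"claw": -0.5,"tx": 0,"ty": 0,"tz": 0.1,"wx": 0,"wy": 0,"wz": 6}]}}

```text
time: 13.42
eef_pos: [0.4928, 0.0113, 0.1145]
orientation: [[-0.853, -0.521, 0.0], [-0.521, 0.853, -0.001], [0.001, -0.001, -1.0]]
contact_force: [0.4, 7.2, 3.4]
gripper_width: 0.025
grip_force: 29.8
```

```bash
python3 - <<'E'
from h import *
s=arm.observe(); print(s["eef_pos"],s["q"][5],s["contact_force"],s["torque"],s["joint_torque"][5],s["gripper_width"],s["grip_force"])
E
```

```text
[0.49284198 0.01128703 0.11452142] -2.2707177693087996 [0.37459819 7.18271859 3.42703388] [ 1.3181738  -0.02436233  0.02182825] -0.9903028607368469 0.02501207083241645 29.756028056144714
```

Call:
{"method": "step_arm", "body": {"rows": [{"claw": -0.5,"tx": 0,"ty": 0,"tz": 0.03,"wx": 0,"wy": 0,"wz": 6},{"claw": -0.5,"tx": 0,"ty": 0,"tz": 0.03,"wx": 0,"wy": 0,"wz": 6},{"claw": -0.5,"tx": 0,"ty": 0,"tz": 0.03,"wx": 0,"wy": 0,"wz": 6},{"claw": -0.5,"tx": 0,"ty": 0,"tz": 0.03,"wx": 0,"wy": 0,"wz": 6},{"claw": -0.5,"tx": 0,"ty": 0,"tz": 0.03,"wx": 0,"wy": 0,"wz": 6},{"claw": -0.5,"tx": 0,"ty": 0,"tz": 0.03,"wx": 0,"wy": 0,"wz": 6},{"claw": -0.5,"tx": 0,"ty": 0,"tz": 0.03,"wx": 0,"wy": 0,"wz": 6},{"claw": -0.5,"tx": 0,"ty": 0,"tz": 0.03,"wx": 0,"wy": 0,"wz": 6}]}}

```text
time: 14.08
eef_pos: [0.4933, 0.0107, 0.1143]
orientation: [[-0.958, 0.285, 0.001], [0.285, 0.958, -0.002], [-0.002, -0.002, -1.0]]
contact_force: [2.3, 5.0, 3.2]
gripper_width: 0.0252
grip_force: 29.7
```

Call:
{"method": "step_arm", "body": {"rows": [{"claw": -0.5,"tx": 0,"ty": 0,"tz": 0.03,"wx": 0,"wy": 0,"wz": 6},{"claw": -0.5,"tx": 0,"ty": 0,"tz": 0.03,"wx": 0,"wy": 0,"wz": 6},{"claw": -0.5,"tx": 0,"ty": 0,"tz": 0.03,"wx": 0,"wy": 0,"wz": 6},{"claw": -0.5,"tx": 0,"ty": 0,"tz": 0.03,"wx": 0,"wy": 0,"wz": 6}]}}

```text
time: 14.42
eef_pos: [0.4933, 0.0103, 0.1142]
orientation: [[-0.76, 0.65, 0.001], [0.65, 0.76, -0.003], [-0.003, -0.002, -1.0]]
contact_force: [0.3, 3.9, 3.3]
gripper_width: 0.0252
grip_force: 29.7
```

```bash
cat > t.py <<'E'
from h import *
T=[]
for i in range(5):
    eyes.camera("wrist"); s=arm.observe(); T.append(s["torque"][2])
print(s["time"],np.round(s["eef_pos"],4),round(s["q"][5],3),np.round(s["contact_force"],1),"Tz",np.round(T,3),round(np.mean(T),3),s["joint_torque"][5],round(s["gripper_width"],4),round(s["grip_force"],1))
E
python3 t.py
```

```text
14.6667 [0.4933 0.0102 0.1142] -1.022 [0.9 5.  2.4] Tz [ 0.001 -0.077 -0.084 -0.085 -0.021] -0.053 -0.045713932486251 0.025 29.7
```

Call:
{"method": "step_arm", "body": {"rows": [{"claw": -0.5,"tx": 0,"ty": 0,"tz": 0.03,"wx": 0,"wy": 0,"wz": 6},{"claw": -0.5,"tx": 0,"ty": 0,"tz": 0.03,"wx": 0,"wy": 0,"wz": 6},{"claw": -0.5,"tx": 0,"ty": 0,"tz": 0.03,"wx": 0,"wy": 0,"wz": 6}]}}

```text
time: 14.92
eef_pos: [0.4931, 0.0099, 0.1141]
orientation: [[-0.524, 0.852, 0.001], [0.852, 0.524, -0.004], [-0.004, -0.002, -1.0]]
contact_force: [0.8, 3.8, 4.3]
gripper_width: 0.0247
grip_force: 29.7
```

```bash
python3 t.py
```

```text
15.1667 [0.4931 0.0098 0.1141] -0.709 [1.8 5.  4. ] Tz [-0.067 -0.05  -0.021 -0.003 -0.046] -0.037 -0.058457006234675646 0.0249 29.7
```

Call:
{"method": "step_arm", "body": {"rows": [{"claw": -0.5,"tx": 0,"ty": 0,"tz": 0.03,"wx": 0,"wy": 0,"wz": 6},{"claw": -0.5,"tx": 0,"ty": 0,"tz": 0.03,"wx": 0,"wy": 0,"wz": 6}]}}

```text
time: 15.33
eef_pos: [0.4929, 0.0097, 0.114]
orientation: [[-0.336, 0.942, 0.0], [0.942, 0.336, -0.004], [-0.004, -0.001, -1.0]]
contact_force: [0.7, 4.3, 4.5]
gripper_width: 0.0243
grip_force: 29.8
```

```bash
python3 t.py
```

```text
15.5833 [0.4929 0.0096 0.1139] -0.499 [1.1 5.3 4.4] Tz [-0.012 -0.001  0.029 -0.042 -0.015] -0.008 -0.050992785254493356 0.0249 29.8
```

Call:
{"method": "step_arm", "body": {"force": 70, "rows": [{"claw": -0.5,"tx": 0,"ty": 0,"tz": 0,"wx": 0,"wy": 0,"wz": 0},{"claw": -0.5,"tx": 0,"ty": 0,"tz": 0.03,"wx": 0,"wy": 0,"wz": 6},{"claw": -0.5,"tx": 0,"ty": 0,"tz": 0.03,"wx": 0,"wy": 0,"wz": 6},{"claw": -0.5,"tx": 0,"ty": 0,"tz": 0.03,"wx": 0,"wy": 0,"wz": 6}]}}

```text
time: 15.92
eef_pos: [0.4925, 0.0096, 0.1139]
orientation: [[-0.028, 1.0, -0.001], [1.0, 0.028, -0.005], [-0.005, -0.001, -1.0]]
contact_force: [-0.3, 5.3, 6.8]
gripper_width: 0.0241
grip_force: 68.3
```

```bash
sed -i 's/range(5)/range(3)/' t.py; python3 t.py
```

```text
16.0667 [0.4925 0.0096 0.1139] -0.184 [0.5 3.9 6.3] Tz [ 0.002 -0.053 -0.024] -0.025 0.05583528662100434 0.0234 68.3
```

Call:
{"method": "step_arm", "body": {"rows": [{"claw": -0.5,"tx": 0,"ty": 0,"tz": 0.03,"wx": 0,"wy": 0,"wz": 6},{"claw": -0.5,"tx": 0,"ty": 0,"tz": 0.03,"wx": 0,"wy": 0,"wz": 6}]}}

```text
time: 16.23
eef_pos: [0.4923, 0.0095, 0.1138]
orientation: [[0.18, 0.984, -0.001], [0.984, -0.18, -0.005], [-0.005, -0.001, -1.0]]
contact_force: [-0.6, 4.5, 6.6]
gripper_width: 0.0239
grip_force: 68.4
```

```bash
python3 t.py
```

```text
16.3833 [0.4922 0.0096 0.1138] 0.026 [-0.1  4.2  6.9] Tz [-0.025 -0.035 -0.052] -0.037 0.057617928832769394 0.024 68.4
```

Call:
{"method": "step_arm", "body": {"rows": [{"claw": -0.5,"tx": 0,"ty": 0,"tz": 0,"wx": 0,"wy": 0,"wz": 6},{"claw": -0.5,"tx": 0,"ty": 0,"tz": 0.03,"wx": 0,"wy": 0,"wz": 6}]}}

```text
time: 16.55
eef_pos: [0.492, 0.0096, 0.1137]
orientation: [[0.381, 0.925, -0.002], [0.925, -0.381, -0.005], [-0.005, -0.0, -1.0]]
contact_force: [-1.6, 4.5, 7.4]
gripper_width: 0.0238
grip_force: 68.5
```

```bash
python3 t.py
```

```text
16.7 [0.492  0.0096 0.1137] 0.235 [-1.2  5.5  6.4] Tz [ 0.011 -0.064 -0.014] -0.022 0.05958280060440302 0.0236 68.5
```

Call:
{"method": "step_arm", "body": {"rows": [{"claw": -0.5,"tx": 0,"ty": 0,"tz": 0.03,"wx": 0,"wy": 0,"wz": 6},{"claw": -0.5,"tx": 0,"ty": 0,"tz": 0.03,"wx": 0,"wy": 0,"wz": 6}]}}

```text
time: 16.87
eef_pos: [0.4918, 0.0097, 0.1136]
orientation: [[0.565, 0.825, -0.003], [0.825, -0.565, -0.004], [-0.005, 0.0, -1.0]]
contact_force: [-0.8, 4.5, 7.9]
gripper_width: 0.024
grip_force: 68.5
```

```bash
python3 t.py
```

```text
17.0167 [0.4918 0.0098 0.1137] 0.445 [-1.4  5.   7.9] Tz [ 0.018 -0.004 -0.034] -0.006 0.0612495350651443 0.024 68.5
```

Call:
{"method": "step_arm", "body": {"rows": [{"claw": -0.5,"tx": 0,"ty": 0,"tz": 0.03,"wx": 0,"wy": 0,"wz": 6},{"claw": -0.5,"tx": 0,"ty": 0,"tz": 0.03,"wx": 0,"wy": 0,"wz": 6}]}}

```text
time: 17.18
eef_pos: [0.4916, 0.0099, 0.1136]
orientation: [[0.724, 0.69, -0.003], [0.69, -0.724, -0.004], [-0.005, 0.001, -1.0]]
contact_force: [-1.9, 5.5, 7.8]
gripper_width: 0.024
grip_force: 68.6
```

```bash
python3 t.py
```

```text
17.3333 [0.4916 0.0099 0.1136] 0.654 [-2.   5.6  7.7] Tz [ 0.02  -0.042 -0.039] -0.02 0.06254024337977171 0.0238 68.6
```

Call:
{"method": "step_arm", "body": {"rows": [{"claw": -0.5,"tx": 0,"ty": 0,"tz": 0.03,"wx": 0,"wy": 0,"wz": 6},{"claw": -0.5,"tx": 0,"ty": 0,"tz": 0.03,"wx": 0,"wy": 0,"wz": 6}]}}

```text
time: 17.5
eef_pos: [0.4915, 0.0101, 0.1135]
orientation: [[0.852, 0.524, -0.003], [0.524, -0.852, -0.003], [-0.005, 0.001, -1.0]]
contact_force: [-1.7, 5.7, 7.7]
gripper_width: 0.0241
grip_force: 68.6
```

```bash
python3 t.py
```

```text
17.65 [0.4915 0.0101 0.1135] 0.864 [-2.2  6.5  7.4] Tz [-0.01  -0.054 -0.024] -0.029 0.06345596630126238 0.0243 68.6
```

Call:
{"method": "step_arm", "body": {"rows": [{"claw": -0.5,"tx": 0,"ty": 0,"tz": 0.03,"wx": 0,"wy": 0,"wz": 6},{"claw": -0.5,"tx": 0,"ty": 0,"tz": 0.03,"wx": 0,"wy": 0,"wz": 6}]}}

```text
time: 17.82
eef_pos: [0.4914, 0.0103, 0.1134]
orientation: [[0.942, 0.336, -0.003], [0.335, -0.942, -0.003], [-0.004, 0.002, -1.0]]
contact_force: [-2.7, 7.1, 8.0]
gripper_width: 0.024
grip_force: 68.6
```

```bash
python3 t.py
```

```text
17.9667 [0.4915 0.0103 0.1134] 1.073 [-1.2  6.7  8.9] Tz [-0.05  -0.076 -0.061] -0.062 0.06389258662238717 0.0234 68.6
```

Call:
{"method": "step_arm", "body": {"rows": [{"claw": -0.5,"tx": 0,"ty": 0,"tz": 0.03,"wx": 0,"wy": 0,"wz": 6},{"claw": -0.5,"tx": 0,"ty": 0,"tz": 0.03,"wx": 0,"wy": 0,"wz": 6}]}}

```text
time: 18.13
eef_pos: [0.4915, 0.0105, 0.1133]
orientation: [[0.991, 0.132, -0.003], [0.132, -0.991, -0.003], [-0.004, 0.002, -1.0]]
contact_force: [-1.7, 6.8, 9.1]
gripper_width: 0.0239
grip_force: 68.7
```

```bash
python3 t.py
```

```text
18.2833 [0.4915 0.0106 0.1134] 1.282 [-2.2  7.5  8.8] Tz [ 0.019 -0.05  -0.048] -0.027 0.06387673085555434 0.0236 68.7
```

Call:
{"method": "step_arm", "body": {"rows": [{"claw": -0.5,"tx": 0,"ty": 0,"tz": 0.03,"wx": 0,"wy": 0,"wz": 6},{"claw": -0.5,"tx": 0,"ty": 0,"tz": 0.03,"wx": 0,"wy": 0,"wz": 6}]}}

```text
time: 18.45
eef_pos: [0.4915, 0.0107, 0.1133]
orientation: [[0.997, -0.077, -0.003], [-0.077, -0.997, -0.002], [-0.003, 0.003, -1.0]]
contact_force: [-0.9, 8.2, 7.7]
gripper_width: 0.0243
grip_force: 68.7
```

```bash
python3 t.py
```

```text
18.6 [0.4915 0.0107 0.1133] 1.492 [-3.   7.7  8.2] Tz [-0.009 -0.068 -0.053] -0.044 0.06341038271784782 0.0243 68.7
```

Call:
{"method": "step_arm", "body": {"rows": [{"claw": -0.5,"tx": 0,"ty": 0,"tz": 0.03,"wx": 0,"wy": 0,"wz": 6},{"claw": -0.5,"tx": 0,"ty": 0,"tz": 0.03,"wx": 0,"wy": 0,"wz": 6}]}}

```text
time: 18.77
eef_pos: [0.4916, 0.0108, 0.1132]
orientation: [[0.959, -0.282, -0.003], [-0.282, -0.959, -0.002], [-0.002, 0.003, -1.0]]
contact_force: [-2.2, 8.0, 7.8]
gripper_width: 0.0238
grip_force: 68.6
```

```bash
python3 t.py
```

```text
18.9167 [0.4916 0.0108 0.1132] 1.701 [-2.   7.7  7.9] Tz [ 0.007 -0.057 -0.081] -0.044 0.06265739444643259 0.0239 68.7
```

Call:
{"method": "step_arm", "body": {"rows": [{"claw": -0.5,"tx": 0,"ty": 0,"tz": 0.03,"wx": 0,"wy": 0,"wz": 6},{"claw": -0.5,"tx": 0,"ty": 0,"tz": 0.03,"wx": 0,"wy": 0,"wz": 6}]}}

```text
time: 19.08
eef_pos: [0.4917, 0.0109, 0.1132]
orientation: [[0.88, -0.476, -0.002], [-0.476, -0.88, -0.002], [-0.001, 0.003, -1.0]]
contact_force: [-1.1, 9.6, 8.9]
gripper_width: 0.0236
grip_force: 68.6
```

```bash
python3 t.py
```

```text
19.2333 [0.4917 0.0109 0.1132] 1.911 [-1.1  8.9  8.1] Tz [-0.037 -0.065 -0.047] -0.05 0.061759978998452425 0.0239 68.6
```

Call:
{"method": "step_arm", "body": {"rows": [{"claw": -0.5,"tx": 0,"ty": 0,"tz": 0.03,"wx": 0,"wy": 0,"wz": 6},{"claw": -0.5,"tx": 0,"ty": 0,"tz": 0.03,"wx": 0,"wy": 0,"wz": 6}]}}

```text
time: 19.4
eef_pos: [0.4918, 0.011, 0.1131]
orientation: [[0.762, -0.648, -0.002], [-0.648, -0.762, -0.002], [-0.0, 0.003, -1.0]]
contact_force: [-0.9, 8.8, 7.6]
gripper_width: 0.0238
grip_force: 68.6
```

```bash
python3 t.py
```

```text
19.55 [0.4918 0.011  0.1131] 2.12 [-0.8  8.9  7.7] Tz [0.219 0.148 0.21 ] 0.192 0.27217584662139416 0.0234 68.6
```

Call:
{"method": "step_arm", "body": {"rows": [{"claw": -0.5,"tx": 0,"ty": 0,"tz": 0.03,"wx": 0,"wy": 0,"wz": 6},{"claw": -0.5,"tx": 0,"ty": 0,"tz": 0.03,"wx": 0,"wy": 0,"wz": 6}]}}

```text
time: 19.72
eef_pos: [0.4919, 0.011, 0.1132]
orientation: [[0.611, -0.792, -0.002], [-0.792, -0.611, -0.002], [0.0, 0.003, -1.0]]
contact_force: [-1.2, 9.0, 8.2]
gripper_width: 0.0236
grip_force: 68.6
```

```bash
python3 t.py
```

```text
19.8667 [0.4919 0.011  0.1132] 2.329 [-0.1  9.2  8.1] Tz [0.33  0.276 0.287] 0.298 0.3427295107394457 0.0238 68.6
```

Call:
{"method": "step_arm", "body": {"rows": [{"claw": -0.5,"tx": 0,"ty": 0,"tz": 0.03,"wx": 0,"wy": 0,"wz": 6},{"claw": -0.5,"tx": 0,"ty": 0,"tz": 0.03,"wx": 0,"wy": 0,"wz": 6}]}}

```text
time: 20.03
eef_pos: [0.492, 0.011, 0.1132]
orientation: [[0.433, -0.901, -0.002], [-0.901, -0.433, -0.002], [0.001, 0.003, -1.0]]
contact_force: [-0.6, 9.6, 8.0]
gripper_width: 0.0239
grip_force: 68.7
```

```bash
python3 t.py
```

```text
20.1833 [0.4921 0.011  0.1132] 2.538 [-1.   9.3  8.3] Tz [0.357 0.341 0.284] 0.328 0.4123482573777437 0.0238 68.7
```

The screw seated (the torque jumped, and the joint now reads about 0.4 N m, inside the firm band). Releasing and lifting away.

Call:
{"method": "step_arm", "body": {"rows": [{"claw": -0.2,"tx": 0,"ty": 0,"tz": 0,"wx": 0,"wy": 0,"wz": 0},{"claw": 0.1,"tx": 0,"ty": 0,"tz": 0,"wx": 0,"wy": 0,"wz": 0},{"claw": 0.1,"tx": 0,"ty": 0,"tz": 0,"wx": 0,"wy": 0,"wz": 0},{"claw": 0.1,"tx": 0,"ty": 0,"tz": -10,"wx": 0,"wy": 0,"wz": 0},{"claw": 0.1,"tx": 0,"ty": 0,"tz": -30,"wx": 0,"wy": 0,"wz": 0},{"claw": 0.1,"tx": 0,"ty": 0,"tz": -40,"wx": 0,"wy": 0,"wz": 0},{"claw": 0.1,"tx": 0,"ty": 0,"tz": -40,"wx": 0,"wy": 0,"wz": 0},{"claw": 0.1,"tx": 0,"ty": 0,"tz": -20,"wx": 0,"wy": 0,"wz": 0}]}}

```text
time: 20.85
eef_pos: [0.4947, 0.0092, 0.2586]
orientation: [[0.434, -0.901, 0.007], [-0.901, -0.434, -0.007], [0.009, -0.003, -1.0]]
contact_force: [1.6, 0.0, 0.2]
gripper_width: 0.047
grip_force: 0.0
```

```bash
python3 - <<'E'
from h import *
s=arm.observe(); print(s["time"],s["eef_pos"],s["contact_force"])
b=save("side","s9.png"); w=save("wrist","w9.png")
o=np.zeros((600,800,3),np.uint8); o[:300,:400]=cv2.resize(w,(400,300)); o[:,400:]=cv2.resize(b[180:330,215:315],(400,600),interpolation=3)
cv2.imwrite("pics/c9.png",o[:,:,::-1])
E
```

```text
20.85 [0.49469074 0.00921757 0.25860994] [1.55993425 0.04279497 0.22874472]
```

View pics/c9.png

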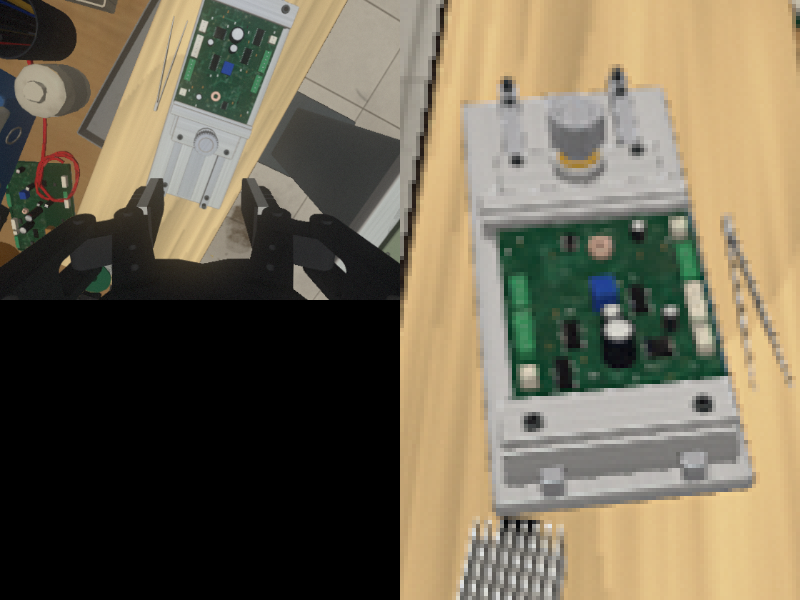

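The board is still square between the jaws, the same as when it was closed (side crop jaw edge at about y=205–220, lip at about 400–378). The gripper is clear and the things round the holder have not moved. Handing in.

```bash
python3 -c "
from cell import arm
print(arm.sign_off())"
```

```text
the job is handed in; nothing more can be done
None
```

I clamped the board square against the fixed jaw, turned the thumbscrew until it seated at about 0.35–0.4 N m (inside the firm band), and handed the job in at about 21 s; no verdict came back.

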